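# Clamp a notched scraper blade in its holder

### The arm

A 6-joint arm with a two-finger parallel gripper is mounted at the origin on a cart in front of the work surface, level with it; the furniture and walls round the work are solid. World frame = base frame: x ahead of the robot, y to its left, z up, the work surface at z = 0. Lengths are in mm, angles in rad, forces in N, time in s.
With the tool pointing down it reaches from about 375 to 925 mm from the base axis. Payload 5.7 kg.
Tool frame: the origin (TCP) lies on the centre line of the jaws, within the pads' length; the fingertips stand 25 mm ahead of it and the grasp point (between the pads) lies 6 mm ahead of it; z points along the fingers, y is the line along which they close (so a half turn about z gives the same grasp; the last joint's range is limited). The gripper opens to 88 mm and grips with 3 to 60 N. Pads are 20 mm wide; open, the fingers measure 115 mm over their backs; the gripper's body (75 mm by 178 mm) begins 61 mm behind the grasp point.
Start: joints at [1.132, 0.359, 1.51, -0, 1.272, -0.115], TCP at [190.896, 568.792, 247.623] pointing down, gripper open.
Joint ranges: [-2.97, 2.97], [-1.01, 2.36], [0.21, 2.38], [-0.96, 4.11], [0.2, 2.71], [-2.98, 2.98]. Speed limits (rad/s): [2.39, 2.39, 3.14, 3.14, 3.14, 3.14].

### API

Orientations are given as a 3x3 rotation matrix whose columns are the frame's x, y, z axes.
In Python, from workcell import bot gives the robot as it stands.
- The arm moves only by the shell command python3 -m crank 'ROWS' [OPENING]. ROWS is JSON, a list of rows, each an object with "xyz": the shift along the tool's x, y, z in mm, a list of three; "rot": the turn, a rotation vector about the tool's x, y, z in rad, a list of three. A call has 1 to 12 rows; each row is the pose to reach, as a shift and turn from the pose commanded when the call began, along the tool's axes at that moment; what a row does not reach only later rows make up. A row lasts 1/8 s, in which the tool goes at most 62.5 mm and 10.7 degrees, less where a joint would pass 70% of its speed; a pose out of reach is approached as far as the arm can. A call with a gripper value outside its range is refused whole. OPENING is the opening, from 0 (shut) to 1 (fully open), set as the call begins (- or left out, the last holds). The fingers move at their own pace and stop on an object; the grip force is fixed at half the most. Time passes only in rows, so rows that repeat a pose let the fingers close. It gives the time, the measured TCP pose, the force, the opening and the grip force at its end, in the units of the state.
- bot.read_state(): the state, without advancing time (a new reading comes with each control period).
- bot.snapshot(name): name is "scene" or "top" or "wrist"; returns a dict with "color" (400x640x3 uint8, red, green, blue), "range_z" (400x640 float32, mm along the optical axis (not along the pixel's ray), 0 where there is no reading), "mtx" (3x3 intrinsics, pixels), "view" (4x4, takes a point from world to camera coordinates); the wrist camera has in their place "T_tool_cam" (4x4, takes a point from camera to tool coordinates, whose origin is the TCP and whose axes are the flange's). Camera axes: x right, y up, looking along -z (the intrinsics and any distortion apply to the point x, -y, -z); pixel columns grow to the right and rows downward; lengths in mm; the calibration is good to about 2 mm. A picture is of the moment at which its call begins: read the wrist's pose just before it.
- bot.finish_job(): hands the job in; it is judged then, once.
The state is a dict: "clock": time; "q": joint angles; "qvel": joint speeds; "effort": joint torques, N m; "ee_pos": TCP position; "tcp_rot": TCP orientation; "ft_force": force on the tool from outside, world axes, zero at the start; "torque": the same for the moment, N m; "width": finger opening in mm; "finger_force": force on a finger pad.
Only numpy, scipy, OpenCV 4.12 (cv2) and the standard library are available. Lean on these libraries where they do the work, as an engineer would, in place of code of your own. Each camera call takes 0.05 s, during which the arm holds its last target. There are 200 camera calls.

### The job

Swing the blue strap of the blade holder well clear (at least two thirds of its swing), pick up the scraper blade that has the notch and lay it flat on the seat without dropping it, lengthwise between the guide ribs with its notch over the brass pin and the pin at the bottom of the notch. Let go, swing the strap fully back across the blade and turn its red wing knob clockwise to the stop, so that the foot presses on the blade. Leave the plain blank, the loupe and the ring gauge where they are.

Things in the scene. Friction and masses are not known exactly. Their poses are not given: they have to be found in the camera images.
- holder: Fixed blade holder: aluminium plate 160 (x) x 110 (y) x 12 mm, origin at the centre of its underside. Dark seat 36 mm wide along x (x -46 to +66 mm, y=0), top 20 mm up; the blade lies on it along x, notch towards +x. Guide ribs at x +37 to +67 mm, 48 mm apart inside, 26 mm high. Strap's post (20 mm dia) at x=+25, y=+40 mm. Else only screws (17 mm high) at the corners.
- pin (a point): Foot of the brass locating pin, on the seat's top surface (holder x=+45, y=0, z=20 mm). The pin is 8 mm in diameter and 8.5 mm high with a small chamfer.
- strap (a joint): Blue swing strap, vertical hinge. 0 = closed, square across the seat (from the pivot towards holder -y); grows anticlockwise from above, swinging out to holder +x; stop at 1.65 rad. Friction 0.08 N m, stays where left. 20 mm wide, 8 mm thick, underside 36 mm above the bench, reaches 95 mm from the pivot. Its raised foot clears a seated blade by 4.5 mm.
- strap_pivot (a point): Point on the strap's pivot axis, 40 mm above the bench (holder x=+25, y=+40 mm). Its axes turn with the strap: -y points along the strap to the handle.
- strap_handle (a point): Middle of the strap's handle: black upright round peg, 11 mm dia, 34 mm tall, on the strap's upper face 88 mm from the pivot axis. The point is 63 mm above the bench; the peg runs from 44 to 78 mm. Grip it from above and lead it round the arc; it turns in the fingers.
- knob (a joint): Red wing knob on the strap, over the seat's middle when the strap is closed. 0 = loose (start); grows clockwise seen from above; stop at 1.4 rad. Lowers the foot 5.4 mm over the whole turn: it meets the blade at about 1.2 rad and presses on it at the stop. Friction 0.12 N m plus the foot's pressure; stays where left.
- knob_grip (a point): Middle of the knob's wing, on the knob's axis, 40 mm from the strap's pivot axis, 57 mm above the bench. Wing 34 mm long, 10 mm thick, 18 mm tall (48 to 66 mm above the bench). At 0 its length lies along the strap; the point's y axis is the wing's length and turns with the knob. Grip across the 10 mm.
- foot: Round rubber clamping foot, 14 mm diameter, under the strap below the knob; moves down as the knob turns. Origin on the knob's axis at the strap's underside when raised; its pressing face is 5.5 mm below the origin.
- blade: Notched steel scraper blade, 110 (x) x 40 (y) x 6 mm, about 0.12 kg, flat on the bench; origin at the centre of its underside. Dark carbide cutting tip at -x (last 12 mm); at the +x end an open square-bottomed notch, 12 mm wide, 22 mm deep, on the centre line (bottom at x=+33 mm). Grip across the 40 mm width, best at x=-15 to -20 mm.
- blade_notch (a point): On the blade's underside at x=+37 mm, y=0: where the pin's centre is when the pin touches the bottom of the notch.
- blank: Plain blank blade, same size and look (110 x 40 x 6 mm) but with no notch; bystander. Origin at the centre of its underside.
- loupe: Black standing loupe, 37 mm diameter, 35 mm tall; bystander. Origin at the centre of its underside.
- ring_gauge: Steel ring gauge, 61 mm diameter, 16 mm tall; bystander. Origin at the centre of its underside.

How it is judged (in metres and radians):
On the way, in this order (a step that is already met when the one before it is completed fails the run):
1. The strap is swung well clear of the seat (value of joint strap above 1.05 rad), for 0.2 s.
2. The notched blade lies flat on the seat, pin at the bottom of the notch, released, with the strap still clear (horizontal distance between blade_notch and pin below 0.005 m and angle between the x axis of blade and the x axis of holder, either way round below 0.09 rad and z of blade in the frame of holder between 0.017 and 0.0225 m and angle between blade's own z axis and vertical below 0.05 rad and contact force between the fingers and blade below 0.3 N and value of joint strap above 0.8 rad), for 0.2 s.
3. The strap is swung back across the seated blade (horizontal distance between blade_notch and pin below 0.005 m and angle between the x axis of blade and the x axis of holder, either way round below 0.09 rad and z of blade in the frame of holder between 0.017 and 0.0225 m and angle between blade's own z axis and vertical below 0.05 rad and value of joint strap below 0.1 rad), for 0.2 s.
At the end, for the whole second after the job is handed in: Notched blade at rest, released, flat on the seat (within 3 mm, 0.05 rad), along the holder within 0.09 rad, notch point within 5 mm of the pin; strap closed (under 0.1 rad), knob past 1.25 rad, foot pressing the blade with over 1 N (all of step 3 and contact force between the fingers and blade below 0.3 N and value of joint knob above 1.25 rad and contact force between foot and blade above 1 N and linear speed of blade below 0.02 m/s); the robot touches nothing.
It fails at once if The blade is dropped or thrown (moves faster than 0.5 m/s out of the fingers) (linear speed of blade above 0.5 m/s and contact force between the fingers and blade below 0.1 N).
It fails at once if The blank is disturbed (moved more than 25 mm) (distance of blank from where it was at the start of the episode above 0.025 m).
It fails at once if The loupe is disturbed (moved more than 25 mm) (distance of loupe from where it was at the start of the episode above 0.025 m).
It fails at once if The ring gauge is disturbed (moved more than 25 mm) (distance of ring_gauge from where it was at the start of the episode above 0.025 m).
It also fails if it takes over 72 s, if anything falls off the work surface, if the arm or the gripper's body presses on something with over 40 N, if the wrist force passes 120 N, or if a joint passes its speed limit or range.

## Working session

There is one attempt and no reset: what is moved stays moved. The work goes in short steps, Python scripts to look and compute and a shell command to move; the robot and the scene stay as the last step left them, time stands still between calls to the robot, and variables do not carry over. Pictures are saved under pics/ and viewed, at most 10 in all, crops included, and the job is handed in when it is done.

```bash
mkdir -p pics; ls
cat > h.py <<'E'
import numpy as np, cv2
from workcell import bot
def shot(n):
    st=bot.read_state(); s=bot.snapshot(n)
    if 'view' in s: Twc=np.linalg.inv(np.array(s['view']))
    else:
        T=np.eye(4);T[:3,:3]=np.array(st['tcp_rot']);T[:3,3]=st['ee_pos'];Twc=T@np.array(s['T_tool_cam'])
    s['Twc']=Twc; return s
def ray(s,px,z):
    "pixels -> world points on plane z"
    px=np.atleast_2d(np.array(px,float)); K=np.array(s['mtx'])
    d=np.linalg.inv(K)@np.vstack([px.T,np.ones(len(px))])
    d=s['Twc'][:3,:3]@(d*np.array([[1],[-1],[-1]])); o=s['Twc'][:3,3:]
    return (o+d*(z-o[2])/d[2]).T
def cloud(s):
    v,u=np.mgrid[:400,:640]; K=np.array(s['mtx']); r=s['range_z']
    p=np.stack([(u-K[0,2])/K[0,0]*r,-(v-K[1,2])/K[1,1]*r,-r],-1)
    return p@s['Twc'][:3,:3].T+s['Twc'][:3,3]
def save(s,n): cv2.imwrite('pics/'+n,s['color'][:,:,::-1])
E
python3 - <<'E'
from h import *
for n in ('top','scene'):
    s=shot(n); save(s,n+'0.png'); print(n,s.keys(),s['mtx'],s['Twc'].round(2))
print(bot.read_state())
E
```

```text
pics
top dict_keys(['color', 'range_z', 'mtx', 'view', 'Twc']) [[383.81508458   0.         322.50303987]
 [  0.         383.81508458 203.30809829]
 [  0.           0.           1.        ]] [[ 1.00000e-02  9.90000e-01 -1.50000e-01  4.07970e+02]
 [-1.00000e+00  1.00000e-02  1.00000e-02 -7.26000e+01]
 [ 1.00000e-02  1.50000e-01  9.90000e-01  1.10587e+03]
 [ 0.00000e+00  0.00000e+00  0.00000e+00  1.00000e+00]]
scene dict_keys(['color', 'range_z', 'mtx', 'view', 'Twc']) [[455.57673167   0.         318.96447812]
 [  0.         455.57673167 203.64802878]
 [  0.           0.           1.        ]] [[-8.6000e-01  3.8000e-01 -3.5000e-01  2.3126e+02]
 [-5.1000e-01 -6.4000e-01  5.7000e-01  4.3698e+02]
 [-0.0000e+00  6.7000e-01  7.4000e-01  7.4103e+02]
 [ 0.0000e+00  0.0000e+00  0.0000e+00  1.0000e+00]]
{'clock': 0.1, 'q': array([ 1.13190079e+00,  3.59423529e-01,  1.51132524e+00, -1.84934923e-05,
        1.27249753e+00, -1.15125028e-01]), 'qvel': array([ 0.00072541, -0.00192397, -0.00365635, -0.00023786,  0.00010233,
        0.00043958]), 'effort': array([-5.95474412e-04, -5.16359210e+01, -2.71406436e+01,  6.75515179e-02,
        2.79047055e-02, -1.59693195e-05]), 'ee_pos': array([190.66366243, 568.28397524, 246.89884721]), 'tcp_rot': array([[-9.48044273e-01,  3.18137681e-01, -6.86701930e-04],
       [ 3.18138376e-01,  9.48043095e-01, -1.50443418e-03],
       [ 1.72405823e-04, -1.64473644e-03, -9.99998633e-01]]), 'ft_force': array([ 0.36785905, -0.30344936,  0.16394053]), 'torque': array([-0.02180995, -0.02140999,  0.05629394]), 'finger_force': 0.0, 'width': 87.700128882552}
```

View pics/top0.png

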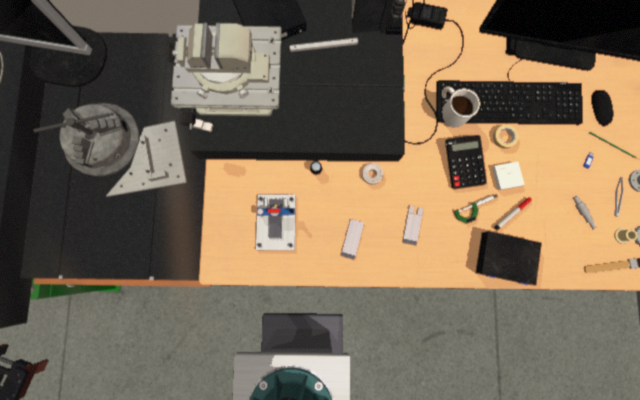

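View pics/scene0.png

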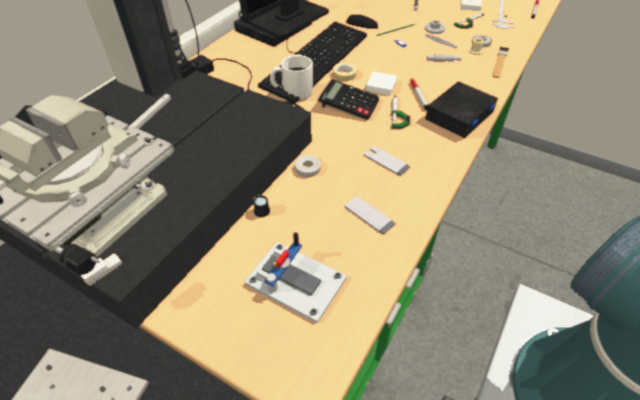

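The top view shows the holder at (276,222) with the strap across its upper part. The blank is at (352,239), and the notched blade is at (413,225) with its notch facing up, which is +x. The loupe is at (316,167) and the ring at (372,173). In the scene view the post is at (270,280) and the black handle at (296,240), so the holder's axes lie roughly along the world axes.

Run:
```python
from h import *
s=shot('top'); c=s['color'].astype(int); P=cloud(s); hsv=cv2.cvtColor(s['color'],cv2.COLOR_RGB2HSV)
def box(m,name,z,x0,x1,y0,y1):
    mm=np.zeros((400,640),np.uint8); mm[y0:y1,x0:x1]=m[y0:y1,x0:x1]
    cs=max(cv2.findContours(mm,0,cv2.CHAIN_APPROX_NONE)[0],key=cv2.contourArea)
    p=ray(s,cs[:,0,:],z)[:,:2].astype(np.float32)
    b=cv2.minAreaRect(p); print(name,b, 'rangeZ',np.median(P[mm>0][:,2]).round(1)); print(cv2.boxPoints(b).round(0).tolist())
grey=((hsv[...,1]<70)&(hsv[...,2]>100)).astype(np.uint8)
box(grey,'holder',12,245,305,185,260)
box(grey,'blank',6,335,372,212,262)
box(grey,'blade',6,398,428,200,250)
box(((hsv[...,0]>105)&(hsv[...,0]<128)&(hsv[...,1]>120)).astype(np.uint8),'strap',44,245,305,185,260)
box((((hsv[...,0]<8)|(hsv[...,0]>172))&(hsv[...,1]>150)).astype(np.uint8),'knob',66,245,305,195,225)
print(ray(s,[[316,167],[372,173]],20))
cv2.imwrite('pics/c.png',cv2.resize(s['color'][180:270,240:440,::-1],None,fx=4,fy=4,interpolation=cv2.INTER_CUBIC))
```

```text
holder ((515.9368896484375, 55.721824645996094), (160.4637908935547, 110.11255645751953), 0.13129481673240662) rangeZ 12.5
[[436.0, 111.0], [436.0, 0.0], [596.0, 1.0], [596.0, 111.0]]
blank ((470.9495544433594, -164.47402954101562), (40.46889114379883, 108.15553283691406), 75.0345687866211) rangeZ 5.4
[[413.0, -170.0], [518.0, -198.0], [528.0, -159.0], [424.0, -131.0]]
blade ((512.6494750976562, -338.1290283203125), (41.11830520629883, 107.30498504638672), 78.43550872802734) rangeZ 5.5
[[456.0, -348.0], [561.0, -369.0], [569.0, -329.0], [464.0, -307.0]]
strap ((542.7034301757812, 21.772607803344727), (16.852684020996094, 36.14809799194336), 0.8430326581001282) rangeZ 43.9
[[534.0, 40.0], [535.0, 4.0], [551.0, 4.0], [551.0, 40.0]]
knob ((540.7583618164062, 55.3910026550293), (8.25321102142334, 30.094642639160156), 0.8423663973808289) rangeZ 65.3
[[536.0, 70.0], [537.0, 40.0], [545.0, 40.0], [545.0, 70.0]]
[[ 675.60149871  -58.00033123   20.        ]
 [ 660.29884133 -220.48804505   20.        ]]
```

View pics/c.png

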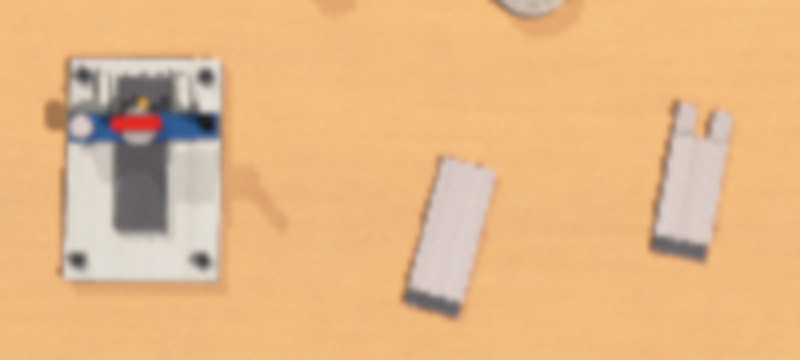

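The zoomed view confirms the layout. The strap is closed, with its post at y≈96 and its handle at y≈8. The brass pin sits just on the +x side of the strap, and the notched blade's forks point to +x. The measured sizes match the given ones: holder 160x110, blades about 108x41. Next I go above the handle.

```bash
cat >> h.py <<'E'
from scipy.spatial.transform import Rotation as R
def plan(*targets):
    "each target x,y,z (TCP), yaw deg of tool x, tool down -> shift & turn from current pose"
    st=bot.read_state(); A=np.array(st['tcp_rot']); p=np.array(st['ee_pos'])
    print('t',round(st['clock'],2),'tcp',p.round(1),'yaw',np.degrees(np.arctan2(A[1,0],A[0,0])).round(2),'F',np.round(st['ft_force'],1),'w',round(st['width'],1),'ff',round(st['finger_force'],1),'q',np.round(st['q'],2))
    for x,y,z,a in targets:
        a=np.radians(a); B=np.array([[np.cos(a),np.sin(a),0],[np.sin(a),-np.cos(a),0],[0,0,-1]])
        print((x,y,z),'->',(A.T@(np.array([x,y,z])-p)).round(1).tolist(),R.from_matrix(A.T@B).as_rotvec().round(3).tolist())
E
python3 -c "
from h import *; plan((500,8,250,90),(541,8,200,90))"
```

```text
t 0.15 tcp [190.7 568.4 247. ] yaw 161.45 F [-0.3  1.1 -0.2] w 87.8 ff 0.0 q [ 1.13  0.36  1.51 -0.    1.27 -0.12]
(500, 8, 250) -> [-471.5, -432.8, -2.4] [-0.001, 0.001, 1.247]
(541, 8, 200) -> [-510.4, -419.7, 47.5] [-0.001, 0.001, 1.247]
```

```bash
python3 -m crank '[{"xyz":[-471,-433,0],"rot":[0,0,1.247]},{"xyz":[-471,-433,0],"rot":[0,0,1.247]},{"xyz":[-471,-433,0],"rot":[0,0,1.247]},{"xyz":[-471,-433,0],"rot":[0,0,1.247]},{"xyz":[-471,-433,0],"rot":[0,0,1.247]},{"xyz":[-471,-433,0],"rot":[0,0,1.247]},{"xyz":[-471,-433,0],"rot":[0,0,1.247]},{"xyz":[-471,-433,0],"rot":[0,0,1.247]},{"xyz":[-471,-433,0],"rot":[0,0,1.247]},{"xyz":[-471,-433,0],"rot":[0,0,1.247]},{"xyz":[-471,-433,0],"rot":[0,0,1.247]},{"xyz":[-471,-433,0],"rot":[0,0,1.247]}]' 
python3 -c "
from h import *; plan()"
```

```text
clock: 1.65
ee_pos: [499.5, 8.1, 247.3]
tcp_rot: [[0.002, 1.0, -0.001], [1.0, -0.002, 0.0], [0.0, -0.001, -1.0]]
ft_force: [-0.4, 0.5, 0.1]
width: 87.9
finger_force: 0.0
t 1.65 tcp [499.5   8.1 247.3] yaw 89.88 F [-0.4  0.5  0.1] w 87.9 ff 0.0 q [-0.12  0.22  1.72  0.    1.21 -0.12]
```

Run:
```python
from h import *
s=shot('wrist'); save(s,'w1.png'); P=cloud(s); print(s['Twc'].round(2))
hsv=cv2.cvtColor(s['color'],cv2.COLOR_RGB2HSV)
def rect(m,z,name):
    cs=max(cv2.findContours(m.astype(np.uint8),0,cv2.CHAIN_APPROX_NONE)[0],key=cv2.contourArea)
    print(name,cv2.minAreaRect(ray(s,cs[:,0],z)[:,:2].astype(np.float32)))
rect(((hsv[...,0]<8)|(hsv[...,0]>172))&(hsv[...,1]>150),66,'knob')
rect((hsv[...,0]>100)&(hsv[...,0]<130)&(hsv[...,1]>120),44,'strap')
m=(P[...,2]>73)&(P[...,2]<84)&(abs(P[...,0]-541)<30)&(abs(P[...,1]-8)<30); print('peg top',m.sum(),P[m].mean(0) if m.any() else '')
```

```text
[[ 1.0000e+00  0.0000e+00  0.0000e+00  4.9941e+02]
 [-0.0000e+00  9.6000e-01  3.0000e-01  8.8710e+01]
 [-0.0000e+00 -3.0000e-01  9.6000e-01  3.8399e+02]
 [ 0.0000e+00  0.0000e+00  0.0000e+00  1.0000e+00]]
knob ((539.8668212890625, 55.65235900878906), (8.49380111694336, 31.834638595581055), 1.9110184907913208)
strap ((535.6361083984375, 76.97234344482422), (7.847169876098633, 17.354887008666992), 1.6214464902877808)
peg top 75 [541.15163325   7.34330457  76.60149368]
```

View pics/w1.png

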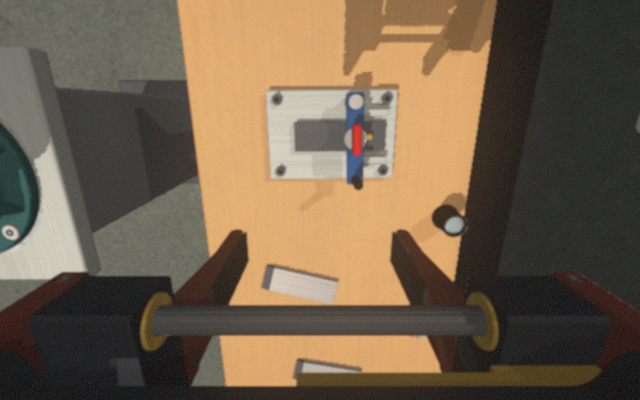

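Run:
```python
from h import *
s=shot('top'); P=cloud(s)
for x0 in range(560,760,20):
    print(x0,[float(np.percentile(P[(P[...,0]>=x0)&(P[...,0]<x0+20)&(P[...,1]>=y0)&(P[...,1]<y0+40)][:,2],95).round()) if ((P[...,0]>=x0)&(P[...,0]<x0+20)&(P[...,1]>=y0)&(P[...,1]<y0+40)).any() else None for y0 in range(-40,240,40)])
plan((541,7.5,130,90),(541,7.5,72,90))
```

```text
560 [1.0, None, None, None, None, None, None]
580 [4.0, None, None, None, None, None, None]
600 [0.0, None, None, None, None, None, None]
620 [None, None, None, None, None, None, None]
640 [None, None, None, None, None, None, None]
660 [None, None, None, None, None, None, None]
680 [102.0, 101.0, 102.0, 103.0, 103.0, 103.0, 102.0]
700 [104.0, 104.0, 104.0, 104.0, 104.0, 105.0, 104.0]
720 [103.0, 104.0, 104.0, 104.0, 104.0, 104.0, 105.0]
740 [104.0, 104.0, 104.0, 104.0, 104.0, 104.0, 112.0]
t 1.75 tcp [498.5   9.7 247.3] yaw 90.03 F [-0.1  0.7 -0.1] w 88.0 ff 0.0 q [-0.12  0.21  1.72  0.    1.21 -0.12]
(541, 7.5, 130) -> [-2.3, 42.7, 117.3] [-0.002, -0.001, 0.001]
(541, 7.5, 72) -> [-2.3, 42.7, 175.3] [-0.002, -0.001, 0.001]
```

```bash
python3 -m crank '[{"xyz":[0,41,60],"rot":[0,0,0]},{"xyz":[0,41,115],"rot":[0,0,0]},{"xyz":[0,41,140],"rot":[0,0,0]},{"xyz":[0,41,160],"rot":[0,0,0]},{"xyz":[0,41,175],"rot":[0,0,0]},{"xyz":[0,41,175],"rot":[0,0,0]}]' 0.6
python3 -m crank '[{"xyz":[0,0,0],"rot":[0,0,0]},{"xyz":[0,0,0],"rot":[0,0,0]},{"xyz":[0,0,0],"rot":[0,0,0]},{"xyz":[0,0,0],"rot":[0,0,0]},{"xyz":[0,0,0],"rot":[0,0,0]},{"xyz":[0,0,0],"rot":[0,0,0]}]' 0
python3 -c "
from h import *
import math
Q=[(541+88*math.sin(t),95.5-88*math.cos(t),72,90+math.degrees(t)) for t in np.arange(0.13,1.57,0.13)]
plan(*Q)"
```

```text
clock: 2.5
ee_pos: [539.5, 9.6, 72.0]
tcp_rot: [[-0.001, 1.0, -0.002], [1.0, 0.001, 0.0], [0.0, -0.002, -1.0]]
ft_force: [0.4, 0.2, 0.2]
width: 53.0
finger_force: 0.0
clock: 3.25
ee_pos: [541.0, 8.2, 72.9]
tcp_rot: [[0.0, 1.0, 0.001], [1.0, -0.0, -0.0], [-0.0, 0.001, -1.0]]
ft_force: [-0.1, -0.8, 3.1]
width: 10.3
finger_force: 30.0
t 3.25 tcp [541.    8.2  72.9] yaw 90.0 F [-0.1 -0.8  3.1] w 10.3 ff 30.0 q [-0.11  0.5   1.81 -0.    0.83 -0.11]
(552.4078045505331, 8.242553353098643, 72) -> [-0.0, 11.4, 0.9] [0.001, 0.0, -0.13]
(563.6230885665096, 10.457681924162841, 72) -> [2.2, 22.6, 0.9] [0.001, 0.0, -0.26]
(574.4565805308382, 14.108002732556443, 72) -> [5.9, 33.4, 0.9] [0.001, 0.0, -0.39]
(584.7254521302489, 19.13191218836681, 72) -> [10.9, 43.7, 0.9] [0.001, 0.0, -0.52]
(594.2564037047715, 25.44462572768309, 72) -> [17.2, 53.2, 0.9] [0.001, 0.001, -0.65]
(602.8885888896361, 32.939608654919596, 72) -> [24.7, 61.9, 0.9] [0.0, 0.001, -0.78]
(610.4763290927157, 41.490374044984584, 72) -> [33.2, 69.5, 0.9] [0.0, 0.001, -0.91]
(616.8915719974137, 50.9526173635155, 72) -> [42.7, 75.9, 0.9] [0.0, 0.001, -1.04]
(622.02605260078, 61.16665178087574, 72) -> [52.9, 81.0, 0.9] [0.0, 0.001, -1.17]
(625.7931203167129, 71.9601030810363, 72) -> [63.7, 84.8, 0.9] [0.0, 0.001, -1.3]
(628.1292013096717, 83.15081868548718, 72) -> [74.9, 87.1, 0.9] [0.0, 0.001, -1.43]
(628.994871380237, 94.54994169887247, 72) -> [86.3, 88.0, 0.9] [0.0, 0.001, -1.56]
```

```bash
python3 -m crank '[{"xyz":[0.7,11.4,0],"rot":[0,0,-0.13]},{"xyz":[3,22.6,0],"rot":[0,0,-0.26]},{"xyz":[6.6,33.5,0],"rot":[0,0,-0.39]},{"xyz":[11.6,43.7,0],"rot":[0,0,-0.52]},{"xyz":[18,53.3,0],"rot":[0,0,-0.65]},{"xyz":[25.5,61.9,0],"rot":[0,0,-0.78]},{"xyz":[34,69.5,0],"rot":[0,0,-0.91]},{"xyz":[43.5,75.9,0],"rot":[0,0,-1.04]},{"xyz":[53.7,81,0],"rot":[0,0,-1.17]},{"xyz":[64.5,84.8,0],"rot":[0,0,-1.3]},{"xyz":[75.7,87.1,0],"rot":[0,0,-1.43]},{"xyz":[83.4,87.9,0],"rot":[0,0,-1.52]}]'
python3 -m crank '[{"xyz":[0,0,0],"rot":[0,0,0]},{"xyz":[0,0,0],"rot":[0,0,0]}]'
```

```text
clock: 4.75
ee_pos: [626.7, 92.3, 72.8]
tcp_rot: [[-0.999, 0.047, -0.004], [0.047, 0.999, -0.0], [0.004, -0.0, -1.0]]
ft_force: [-4.4, -0.4, 7.3]
width: 10.1
finger_force: 30.0
clock: 5.0
ee_pos: [626.7, 92.4, 72.8]
tcp_rot: [[-0.999, 0.051, -0.003], [0.051, 0.999, 0.0], [0.003, 0.0, -1.0]]
ft_force: [-4.1, 1.0, 6.7]
width: 10.1
finger_force: 30.0
```

```bash
python3 -m crank '[{"xyz":[0,0,0],"rot":[0,0,0]},{"xyz":[0,0,0],"rot":[0,0,0]},{"xyz":[0,0,-30],"rot":[0,0,0]},{"xyz":[0,0,-80],"rot":[0,0,0]},{"xyz":[0,0,-140],"rot":[0,0,0]},{"xyz":[0,0,-180],"rot":[0,0,0]},{"xyz":[0,0,-180],"rot":[0,0,0]}]' 0.5
python3 - <<'E'
from h import *
s=shot('top'); save(s,'t2.png')
hsv=cv2.cvtColor(s['color'],cv2.COLOR_RGB2HSV)
m=((hsv[...,0]>105)&(hsv[...,0]<128)&(hsv[...,1]>120)).astype(np.uint8); mm=0*m; mm[160:260,240:310]=m[160:260,240:310]
v,u=np.nonzero(mm)
print(len(u), cv2.minAreaRect(ray(s,np.c_[u,v],44)[:,:2].astype(np.float32)) if len(u) else '')
# blade centre 512.6,-338, yaw -11.5deg; grasp at blade x=-17 
plan((480,-200,250,-11.5),(496,-334.6,200,-11.5))
E
```

```text
clock: 5.88
ee_pos: [631.1, 91.9, 256.7]
tcp_rot: [[-0.999, 0.051, 0.008], [0.051, 0.999, 0.0], [-0.008, 0.001, -1.0]]
ft_force: [0.1, -0.1, -0.9]
width: 43.7
finger_force: 0.0
76 ((590.0859375, 93.98248291015625), (14.595422744750977, 79.75146484375), 88.75528717041016)
t 5.92 tcp [629.6  91.8 254.2] yaw 177.08 F [-0.1 -1.  -0.1] w 43.8 ff 0.0 q [ 0.04  0.4   1.42 -0.    1.31 -1.48]
(480, -200, 250) -> [134.5, -299.0, 3.7] [-0.005, 0.001, -2.992]
(496, -334.6, 200) -> [111.9, -432.6, 53.7] [-0.005, 0.001, -2.992]
```

```bash
python3 -c "
from h import *
plan((470,-330,254,168.5))"
```

```text
t 5.92 tcp [629.6  91.8 254.2] yaw 177.08 F [-0.1 -1.  -0.1] w 43.8 ff 0.0 q [ 0.04  0.4   1.42 -0.    1.31 -1.48]
(470, -330, 254) -> [137.9, -429.4, -0.4] [0.0, 0.003, 0.15]
```

```bash
python3 -m crank '[{"xyz":[138,-429,0],"rot":[0,0,0.15]},{"xyz":[138,-429,0],"rot":[0,0,0.15]},{"xyz":[138,-429,0],"rot":[0,0,0.15]},{"xyz":[138,-429,0],"rot":[0,0,0.15]},{"xyz":[138,-429,0],"rot":[0,0,0.15]},{"xyz":[138,-429,0],"rot":[0,0,0.15]},{"xyz":[138,-429,0],"rot":[0,0,0.15]},{"xyz":[138,-429,0],"rot":[0,0,0.15]},{"xyz":[138,-429,0],"rot":[0,0,0.15]},{"xyz":[138,-429,0],"rot":[0,0,0.15]}]' 0.85
cat >> h.py <<'E'
def bladefit(s,z,c0,r=90):
    "light steel mask near c0 -> minAreaRect in world and contour"
    hsv=cv2.cvtColor(s['color'],cv2.COLOR_RGB2HSV); v,u=np.mgrid[:400,:640]
    W=ray(s,np.c_[u.ravel(),v.ravel()],z)[:,:2].reshape(400,640,2)
    m=((hsv[...,1]<70)&(hsv[...,2]>100)&(np.hypot(*(W-c0).transpose(2,0,1))<r)).astype(np.uint8)
    c=max(cv2.findContours(m,0,cv2.CHAIN_APPROX_NONE)[0],key=cv2.contourArea)
    return cv2.minAreaRect(ray(s,c[:,0],z)[:,:2].astype(np.float32))
E
python3 - <<'E'
from h import *
s=shot('wrist'); save(s,'w3.png'); b=bladefit(s,6,(512,-338)); print(b, cv2.boxPoints(b).round(1).tolist()); plan()
E
```

```text
clock: 7.18
ee_pos: [469.1, -327.8, 251.9]
tcp_rot: [[-0.98, 0.198, -0.001], [0.198, 0.98, 0.002], [0.001, 0.001, -1.0]]
ft_force: [0.3, 0.2, -0.7]
width: 74.7
finger_force: 0.0
((515.559814453125, -341.13470458984375), (40.28456115722656, 99.14218139648438), 77.63148498535156) [[462.79998779296875, -350.20001220703125], [559.7000122070312, -371.3999938964844], [568.2999877929688, -332.1000061035156], [471.5, -310.79998779296875]]
t 7.22 tcp [ 469.4 -327.8  252.2] yaw 168.59 F [0.  0.4 0.3] w 74.6 ff 0.0 q [-0.73  0.32  1.56  0.    1.26 -2.1 ]
```

View pics/w3.png

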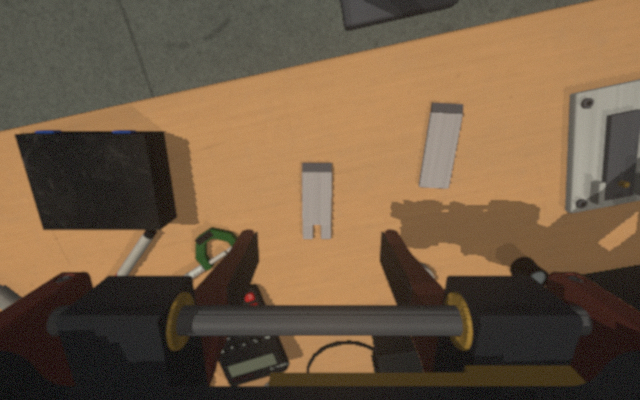

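The blade is at (318,200) with its notch facing away from the camera, and the area around it is clear. Fit: centre about (511,-339.3), yaw about -12°. I go down and grip it at blade x=-17.

```bash
python3 -c "
from h import *
plan((494.5,-336,90,168),(494.5,-336,27.5,168))"
```

```text
t 7.22 tcp [ 469.4 -327.8  252.2] yaw 168.59 F [0.  0.4 0.3] w 74.6 ff 0.0 q [-0.73  0.32  1.56  0.    1.26 -2.1 ]
(494.5, -336, 90) -> [-26.4, -3.3, 162.1] [0.001, -0.001, 0.01]
(494.5, -336, 27.5) -> [-26.5, -3.3, 224.6] [0.001, -0.001, 0.01]
```

```bash
python3 -m crank '[{"xyz":[-26.5,-3,60],"rot":[0,0,0.01]},{"xyz":[-26.5,-3,120],"rot":[0,0,0.01]},{"xyz":[-26.5,-3,165],"rot":[0,0,0.01]},{"xyz":[-26.5,-3,195],"rot":[0,0,0.01]},{"xyz":[-26.5,-3,215],"rot":[0,0,0.01]},{"xyz":[-26.5,-3,224],"rot":[0,0,0.01]},{"xyz":[-26.5,-3,224],"rot":[0,0,0.01]},{"xyz":[-26.5,-3,224],"rot":[0,0,0.01]}]'
python3 -c "
from h import *
plan();plan()"
```

```text
clock: 8.22
ee_pos: [495.1, -338.0, 29.7]
tcp_rot: [[-0.978, 0.209, 0.001], [0.209, 0.978, -0.001], [-0.001, -0.001, -1.0]]
ft_force: [0.4, 0.3, 0.1]
width: 74.6
finger_force: 0.0
t 8.22 tcp [ 495.1 -338.    29.7] yaw 167.96 F [0.4 0.3 0.1] w 74.6 ff 0.0 q [-0.71  0.62  1.7  -0.    0.82 -2.07]
t 8.22 tcp [ 495.1 -338.    29.7] yaw 167.96 F [0.4 0.3 0.1] w 74.6 ff 0.0 q [-0.71  0.62  1.7  -0.    0.82 -2.07]
```

```bash
python3 -m crank '[{"xyz":[0,0,1.5],"rot":[0,0,0]},{"xyz":[0,0,1.5],"rot":[0,0,0]},{"xyz":[0,0,1.5],"rot":[0,0,0]},{"xyz":[0,0,1.5],"rot":[0,0,0]},{"xyz":[0,0,1.5],"rot":[0,0,0]},{"xyz":[0,0,1.5],"rot":[0,0,0]}]' 0
python3 -m crank '[{"xyz":[0,0,-5],"rot":[0,0,0]},{"xyz":[0,0,-25],"rot":[0,0,0]},{"xyz":[0,0,-60],"rot":[0,0,0]},{"xyz":[0,0,-110],"rot":[0,0,0]},{"xyz":[0,0,-110],"rot":[0,0,0]},{"xyz":[0,0,-110],"rot":[0,0,0]}]'
python3 - <<'E'
from h import *
# placing: notch point (pin 561,55.7) is 54 ahead of grasp
plan((507,0,139,180),(507,55.7,139,180))
s=shot('wrist');save(s,'w4.png')
E
```

```text
clock: 8.98
ee_pos: [494.3, -337.8, 27.3]
tcp_rot: [[-0.978, 0.209, -0.0], [0.209, 0.978, -0.0], [0.0, -0.0, -1.0]]
ft_force: [-0.2, 1.4, 2.8]
width: 39.7
finger_force: 30.0
clock: 9.72
ee_pos: [493.9, -337.6, 136.9]
tcp_rot: [[-0.978, 0.209, -0.0], [0.209, 0.978, 0.0], [0.0, 0.0, -1.0]]
ft_force: [0.3, -1.4, -1.8]
width: 39.4
finger_force: 30.0
t 9.72 tcp [ 493.9 -337.6  136.9] yaw 167.92 F [ 0.3 -1.4 -1.8] w 39.4 ff 30.0 q [-0.71  0.47  1.63 -0.    1.04 -2.07]
(507, 0, 139) -> [57.8, 332.8, -2.1] [0.0, -0.0, -0.211]
(507, 55.7, 139) -> [69.5, 387.3, -2.1] [0.0, -0.0, -0.211]
```

View pics/w4.png

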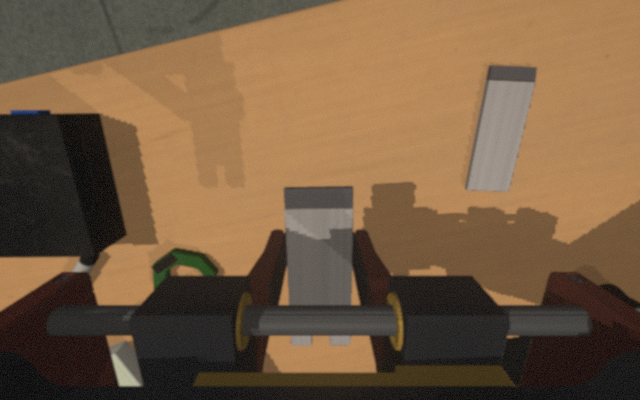

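The blade is held square in the fingers. Its rear edge is at row 187 (cols 285–353) and the fork ends are at row 345 (cols 300 and 341). From these I work out the lengthwise offset in the tool frame.

Run:
```python
from h import *
s=shot('wrist'); st=bot.read_state(); A=np.array(st['tcp_rot']);p=np.array(st['ee_pos'])
g=s['color'].astype(int).sum(2); print('col319 rows180-195',g[180:196,319],'col300 rows 338-352',g[338:352,300],g[338:352,341])
for z in (p[2]-21.5,):
    print((A.T@(ray(s,[[285,187],[319,187],[353,187],[300,345.5],[341,345.5]],z)-p).T).T.round(1))
P=cloud(s); print('blade depth z rel', np.median(P[195:230,295:345,2])-p[2])
```

```text
col319 rows180-195 [397 407 423 422 409 382 320 243 217 223 240 248 233 236 226 227] col300 rows 338-352 [430 424 413 420 432 414 418 417 411 413 412 412 408 418] [422 421 425 428 424 419 407 387 407 406 413 410 414 415]
[[ 38.4 -20.1  21.6]
 [ 38.4  -1.   21.6]
 [ 38.4  18.2  21.6]
 [-72.2 -13.7  21.3]
 [-72.2  14.   21.3]]
blade depth z rel -21.37129874643084
```

```bash
python3 -m crank '[{"xyz":[64,387,0],"rot":[0,0,-0.211]},{"xyz":[64,387,0],"rot":[0,0,-0.211]},{"xyz":[64,387,0],"rot":[0,0,-0.211]},{"xyz":[64,387,0],"rot":[0,0,-0.211]},{"xyz":[64,387,0],"rot":[0,0,-0.211]},{"xyz":[64,387,0],"rot":[0,0,-0.211]},{"xyz":[64,387,0],"rot":[0,0,-0.211]},{"xyz":[64,387,0],"rot":[0,0,-0.211]},{"xyz":[64,387,0],"rot":[0,0,-0.211]},{"xyz":[64,387,0],"rot":[0,0,-0.211]}]'
python3 - <<'E'
from h import *
plan((502,55.6,100,180))
s=shot('wrist');w=s['color'][:,:,::-1];t=shot('scene')['color'][180:360,200:400,::-1]
cv2.imwrite('pics/w5.png',np.hstack([w[150:400,170:490],cv2.resize(t,(278,250))]))
E
```

```text
clock: 11.08
ee_pos: [512.8, 52.4, 137.0]
tcp_rot: [[-1.0, 0.002, -0.0], [0.002, 1.0, -0.0], [0.0, -0.0, -1.0]]
ft_force: [1.2, 0.2, -1.7]
width: 39.2
finger_force: 30.0
t 11.07 tcp [512.8  52.4 137. ] yaw 179.9 F [ 1.2  0.2 -1.7] w 39.2 ff 30.0 q [-0.03  0.37  1.82 -0.    0.95 -1.6 ]
(502, 55.6, 100) -> [10.8, 3.2, 37.0] [-0.0, -0.0, -0.002]
```

View pics/w5.png

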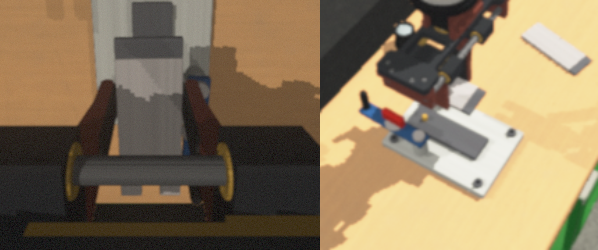

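The blade hovers over the seat. The dark seat shows at crop cols 133–172, just behind the blade, and the plate edges are at cols 93 and 213. I measure the sideways offset from the plate and seat edges in the tool frame.

Run:
```python
from h import *
s=shot('wrist'); st=bot.read_state(); A=np.array(st['tcp_rot']);p=np.array(st['ee_pos'])
g=cv2.GaussianBlur(s['color'],(3,5),0).astype(int)
for r in (156,162,168,174):
    row=g[r].sum(1); d=np.diff(row)
    L=295+np.argmin(d[295:315]); Rr=332+np.argmax(d[332:352])
    sat=(g[r].max(1)-g[r].min(1))/(g[r].max(1)+1); ds=np.diff(sat)
    a=255+np.argmin(ds[255:275]); b=370+np.argmax(ds[370:395])
    f=lambda c,z:(A.T@(ray(s,[[c+.5,r]],z)[0]-p))[:2].round(1)
    print(r,L,Rr,'seat',f(L,20),f(Rr,20),'plate',a,b,f(a,12),f(b,12))
c=shot('scene'); h=cv2.cvtColor(c['color'],cv2.COLOR_RGB2HSV)
m=(h[...,0]>18)&(h[...,0]<32)&(h[...,1]>150); v,u=np.nonzero(m); k=(abs(u-275)<14)&(abs(v-264)<14)
print('pin px',k.sum(),ray(c,[[u[k].mean(),v[k].mean()]],25) if k.any() else '')
plan()
```

```text
156 300 344 seat [ 41.  -17.1] [41.1 21.2] plate 260 382 [ 39.7 -53.6] [39.8 56.1]
162 301 344 seat [ 35.7 -16.3] [35.8 21.4] plate 261 381 [ 34.3 -53. ] [34.4 55.6]
168 301 344 seat [ 30.4 -16.4] [30.4 21.5] plate 261 381 [ 28.7 -53.4] [28.8 55.9]
174 301 344 seat [ 25.  -16.5] [25.  21.7] plate 261 381 [ 23.2 -53.7] [23.3 56.3]
pin px 3 [[560.38686599  56.09441425  25.        ]]
t 11.28 tcp [512.8  53.1 137.2] yaw 179.93 F [-0.4  1.1 -0.8] w 39.1 ff 30.0 q [-0.03  0.37  1.82 -0.    0.95 -1.6 ]
```

```bash
python3 -m crank '[{"xyz":[11,2.5,0],"rot":[0,0,0]},{"xyz":[11,2.5,30],"rot":[0,0,0]},{"xyz":[11,2.5,55],"rot":[0,0,0]},{"xyz":[11,2.5,70],"rot":[0,0,0]},{"xyz":[11,2.5,76],"rot":[0,0,0]},{"xyz":[11,2.5,76],"rot":[0,0,0]},{"xyz":[11,2.5,76],"rot":[0,0,0]}]'
python3 -c "
from h import *
plan()"
python3 -m crank '[{"xyz":[0,0,2],"rot":[0,0,0]},{"xyz":[0,0,4],"rot":[0,0,0]},{"xyz":[0,0,6],"rot":[0,0,0]},{"xyz":[0,0,8],"rot":[0,0,0]},{"xyz":[0,0,8],"rot":[0,0,0]}]'
```

```text
clock: 12.15
ee_pos: [502.3, 56.5, 61.8]
tcp_rot: [[-1.0, -0.0, 0.001], [-0.0, 1.0, -0.0], [-0.001, -0.0, -1.0]]
ft_force: [0.1, 0.3, -1.3]
width: 39.4
finger_force: 30.0
t 12.15 tcp [502.3  56.5  61.8] yaw -179.99 F [ 0.1  0.3 -1.3] w 39.4 ff 30.0 q [-0.02  0.48  1.9  -0.    0.76 -1.6 ]
clock: 12.78
ee_pos: [501.6, 56.5, 53.0]
tcp_rot: [[-1.0, -0.0, -0.0], [-0.0, 1.0, -0.0], [0.0, -0.0, -1.0]]
ft_force: [-0.2, -0.3, -1.6]
width: 39.7
finger_force: 30.0
```

No contact below the pin's top, so the pin is inside the notch. I lower to just above the seat, then push towards the pin.

```bash
python3 -m crank '[{"xyz":[0,0,2],"rot":[0,0,0]},{"xyz":[0,0,4],"rot":[0,0,0]},{"xyz":[0,0,5],"rot":[0,0,0]},{"xyz":[0,0,5],"rot":[0,0,0]}]'
python3 -m crank '[{"xyz":[-1.5,0,0],"rot":[0,0,0]},{"xyz":[-3,0,0],"rot":[0,0,0]},{"xyz":[-4,0,0],"rot":[0,0,0]},{"xyz":[-4,0,0],"rot":[0,0,0]},{"xyz":[-4,0,0],"rot":[0,0,0]}]'
```

```text
clock: 13.28
ee_pos: [501.6, 56.5, 48.1]
tcp_rot: [[-1.0, -0.0, -0.0], [-0.0, 1.0, -0.0], [0.0, -0.0, -1.0]]
ft_force: [0.4, -0.5, -0.9]
width: 39.5
finger_force: 30.0
clock: 13.9
ee_pos: [505.7, 56.4, 48.2]
tcp_rot: [[-1.0, -0.0, 0.0], [-0.0, 1.0, -0.0], [-0.0, -0.0, -1.0]]
ft_force: [-0.2, 0.4, -1.5]
width: 39.3
finger_force: 30.0
```

```bash
python3 -m crank '[{"xyz":[-1,0,0],"rot":[0,0,0]},{"xyz":[-1,0,0],"rot":[0,0,0]}]'|grep -E "pos|ft"
python3 -m crank '[{"xyz":[-1,0,0],"rot":[0,0,0]},{"xyz":[-1,0,0],"rot":[0,0,0]}]'|grep -E "pos|ft"
python3 -m crank '[{"xyz":[0,0,1],"rot":[0,0,0]},{"xyz":[0,0,1],"rot":[0,0,0]}]'|grep -E "pos|ft"
```

```text
ee_pos: [506.1, 56.5, 48.0]
ft_force: [-1.8, -0.7, -0.3]
ee_pos: [506.2, 56.5, 47.8]
ft_force: [-4.7, -0.6, 0.1]
ee_pos: [506.3, 56.5, 47.3]
ft_force: [-6.2, -0.7, 5.7]
```

Contact with the pin at the predicted x (TCP 506) and with the seat at z≈47. I ease the push and let go.

```bash
python3 -m crank '[{"xyz":[0.7,0,-0.4],"rot":[0,0,0]},{"xyz":[0.7,0,-0.4],"rot":[0,0,0]}]'|grep -E "pos|ft"
python3 -m crank '[{"xyz":[0,0,0],"rot":[0,0,0]},{"xyz":[0,0,0],"rot":[0,0,0]},{"xyz":[0,0,0],"rot":[0,0,0]},{"xyz":[0,0,0],"rot":[0,0,0]},{"xyz":[0,0,-30],"rot":[0,0,0]},{"xyz":[0,0,-80],"rot":[0,0,0]},{"xyz":[0,0,-140],"rot":[0,0,0]},{"xyz":[0,0,-205],"rot":[0,0,0]},{"xyz":[0,0,-205],"rot":[0,0,0]}]' 0.7
python3 - <<'E'
from h import *
# open handle at strap angle ~1.5
plan((400,55,250,180),(627.5,91.5,150,177))
w=shot('wrist')['color'][:300,:,::-1];t=shot('scene')['color'][200:340,220:400,::-1]
cv2.imwrite('pics/w6.png',np.hstack([w[:,150:500],cv2.resize(t,(386,300))]))
E
```

```text
ee_pos: [506.2, 56.5, 47.3]
ft_force: [-5.3, -0.1, -0.9]
clock: 16.02
ee_pos: [510.4, 56.5, 257.6]
tcp_rot: [[-1.0, -0.0, 0.011], [-0.0, 1.0, -0.0], [-0.011, -0.0, -1.0]]
ft_force: [-0.3, 0.8, -0.5]
width: 61.7
finger_force: 0.0
t 16.02 tcp [510.4  56.5 257.6] yaw -179.98 F [-0.3  0.8 -0.5] w 61.7 ff 0.0 q [-0.02  0.22  1.69 -0.    1.22 -1.6 ]
(400, 55, 250) -> [110.4, -1.4, 6.5] [-0.0, 0.011, 0.0]
(627.5, 91.5, 150) -> [-116.0, 35.0, 108.8] [-0.0, 0.011, 0.053]
```

View pics/w6.png

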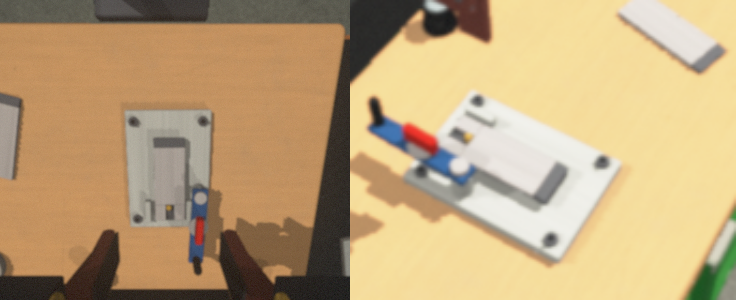

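The blade lies flat between the ribs with the brass pin in its notch (169,210). The strap is still open, with its peg at (197,268). I locate the peg and measure the seating.

Run:
```python
from h import *
s=shot('wrist'); P=cloud(s)
m=(P[...,2]>72)&(P[...,2]<84)&(abs(P[...,0]-628)<25)&(abs(P[...,1]-92)<25); print('peg top',m.sum(),P[m].mean(0))
m=(P[...,2]>22)&(P[...,2]<31)&(abs(P[...,0]-516)<75)&(abs(P[...,1]-55)<22); 
print('blade top z',np.median(P[m][:,2]),'plane',np.linalg.lstsq(np.c_[P[m][:,:2],np.ones(m.sum())],P[m][:,2],rcond=None)[0],'rear x',np.percentile(P[m][:,0],1))
plan((628,92,200,177),(628,92,130,177),(628,92,72,177))
```

```text
peg top 60 [625.52794101  90.7026538   76.21261249]
blade top z 25.65103953326505 plane [ 6.44825976e-03 -2.09412887e-03  2.23838485e+01] rear x 468.64881737242325
t 16.18 tcp [506.3  56.5 251.7] yaw -179.99 F [ 0.4 -0.1 -0.1] w 61.5 ff 0.0 q [-0.02  0.23  1.7  -0.    1.22 -1.6 ]
(628, 92, 200) -> [-121.8, 35.5, 51.5] [-0.0, -0.001, 0.053]
(628, 92, 130) -> [-121.9, 35.5, 121.5] [-0.0, -0.001, 0.053]
(628, 92, 72) -> [-121.9, 35.5, 179.5] [-0.0, -0.001, 0.053]
```

```bash
python3 -m crank '[{"xyz":[-60,17,20],"rot":[0,0,0.053]},{"xyz":[-115,33,50],"rot":[0,0,0.053]},{"xyz":[-121,35,80],"rot":[0,0,0.053]},{"xyz":[-121,35,120],"rot":[0,0,0.053]},{"xyz":[-121,35,150],"rot":[0,0,0.053]},{"xyz":[-121,35,170],"rot":[0,0,0.053]},{"xyz":[-121,35,179],"rot":[0,0,0.053]},{"xyz":[-121,35,179],"rot":[0,0,0.053]},{"xyz":[-121,35,179],"rot":[0,0,0.053]}]' 0.6
python3 -m crank '[{"xyz":[0,0,0],"rot":[0,0,0]},{"xyz":[0,0,0],"rot":[0,0,0]},{"xyz":[0,0,0],"rot":[0,0,0]},{"xyz":[0,0,0],"rot":[0,0,0]},{"xyz":[0,0,0],"rot":[0,0,0]}]' 0
python3 -c "
from h import *
import math
st=bot.read_state(); p=st['ee_pos']; t0=math.atan2(p[0]-541,95.5-p[1]); print('t0',t0)
Q=[(541+88*math.sin(t),95.5-88*math.cos(t),p[2],90+math.degrees(t)) for t in np.linspace(t0,0,13)[1:]]
plan(*Q)"
```

```text
clock: 17.3
ee_pos: [628.3, 91.5, 74.0]
tcp_rot: [[-0.999, 0.053, 0.001], [0.053, 0.999, -0.0], [-0.001, -0.0, -1.0]]
ft_force: [-0.1, 0.4, -0.6]
width: 52.8
finger_force: 0.0
clock: 17.92
ee_pos: [628.1, 91.6, 73.7]
tcp_rot: [[-0.999, 0.053, 0.0], [0.053, 0.999, 0.0], [-0.0, 0.0, -1.0]]
ft_force: [-0.5, -0.4, 0.4]
width: 10.1
finger_force: 30.0
t0 1.5254915034538357
t 17.93 tcp [628.1  91.6  73.7] yaw 176.97 F [-0.5 -0.4  0.4] w 10.1 ff 30.0 q [ 0.04  0.59  1.59  0.    0.95 -1.48]
(627.695038857856, 80.40131669863818, np.float64(73.67832379958907)) -> [-0.2, -11.2, -0.0] [0.0, 0.0, 0.12]
(625.0812166510273, 69.53176928470069, np.float64(73.67832379958907)) -> [1.8, -22.1, -0.0] [0.0, 0.0, 0.247]
(621.1104216785404, 59.08131882554725, np.float64(73.67832379958907)) -> [5.2, -32.8, -0.0] [0.0, 0.0, 0.374]
(615.8467379397749, 49.21862340233753, np.float64(73.67832379958907)) -> [10.0, -42.9, -0.0] [0.0, 0.0, 0.501]
(609.3751151507913, 40.102855415499775, np.float64(73.67832379958907)) -> [16.0, -52.4, -0.0] [0.0, 0.0, 0.628]
(601.7999977549987, 31.88113272784441, np.float64(73.67832379958907)) -> [23.1, -61.0, -0.0] [0.0, 0.0, 0.755]
(593.24363931166, 24.686144353854232, np.float64(73.67832379958907)) -> [31.3, -68.6, -0.0] [0.0, 0.0, 0.882]
(583.8441294660406, 18.63400901375728, np.float64(73.67832379958907)) -> [40.3, -75.2, -0.0] [0.0, 0.0, 1.009]
(573.7531653435993, 13.822401112821353, np.float64(73.67832379958907)) -> [50.1, -80.5, -0.0] [0.0, 0.0, 1.137]
(563.1336033353207, 10.328974390379216, np.float64(73.67832379958907)) -> [60.6, -84.5, -0.0] [0.0, 0.0, 1.264]
(552.1568307855182, 8.210108679049696, np.float64(73.67832379958907)) -> [71.4, -87.2, -0.0] [0.0, 0.0, 1.391]
(541.0, 7.5, np.float64(73.67832379958907)) -> [82.5, -88.5, -0.0] [0.0, 0.0, 1.518]
```

```bash
python3 -m crank '[{"xyz":[0,-11.2,0],"rot":[0,0,0.127]},{"xyz":[2,-22.1,0],"rot":[0,0,0.25]},{"xyz":[5.3,-32.8,0],"rot":[0,0,0.377]},{"xyz":[10,-42.9,0],"rot":[0,0,0.5]},{"xyz":[16,-52.4,0],"rot":[0,0,0.63]},{"xyz":[23.1,-61,0],"rot":[0,0,0.755]},{"xyz":[31.3,-68.6,0],"rot":[0,0,0.882]},{"xyz":[40.3,-75.2,0],"rot":[0,0,1.01]},{"xyz":[50.1,-80.5,0],"rot":[0,0,1.137]},{"xyz":[60.6,-84.5,0],"rot":[0,0,1.264]},{"xyz":[71.4,-87.2,0],"rot":[0,0,1.39]},{"xyz":[82.8,-88.5,0],"rot":[0,0,1.518]}]'
python3 -m crank '[{"xyz":[0,-1.5,0],"rot":[0,0,0]},{"xyz":[0,-1.5,0],"rot":[0,0,0]},{"xyz":[0,-1.5,0],"rot":[0,0,0]}]'
```

```text
clock: 19.42
ee_pos: [541.0, 6.8, 73.7]
tcp_rot: [[0.004, 1.0, 0.001], [1.0, -0.004, -0.001], [-0.001, 0.001, -1.0]]
ft_force: [2.0, -1.6, -2.1]
width: 10.3
finger_force: 30.0
clock: 19.8
ee_pos: [540.1, 6.8, 73.7]
tcp_rot: [[-0.002, 1.0, 0.001], [1.0, 0.002, -0.001], [-0.001, 0.001, -1.0]]
ft_force: [2.3, -4.4, -1.2]
width: 10.5
finger_force: 30.0
```

```bash
python3 -m crank '[{"xyz":[0,0,0],"rot":[0,0,0]},{"xyz":[0,0,0],"rot":[0,0,0]},{"xyz":[0,0,0],"rot":[0,0,0]},{"xyz":[0,0,-30],"rot":[0,0,0]},{"xyz":[0,0,-80],"rot":[0,0,0]},{"xyz":[-40,0,-130],"rot":[0,0,0]},{"xyz":[-60,0,-130],"rot":[0,0,0]},{"xyz":[-60,0,-130],"rot":[0,0,0]}]' 0.6
python3 - <<'E'
from h import *
s=shot('wrist'); save(s,'w7.png'); P=cloud(s)
hsv=cv2.cvtColor(s['color'],cv2.COLOR_RGB2HSV)
m=((((hsv[...,0]<8)|(hsv[...,0]>172))&(hsv[...,1]>150))&(np.hypot(P[...,0]-541,P[...,1]-56)<40)).astype(np.uint8)
v,u=np.nonzero(m); print('knob',len(u),cv2.minAreaRect(ray(s,np.c_[u,v],66)[:,:2].astype(np.float32)),np.median(P[m>0],0))
m=(P[...,2]>72)&(P[...,2]<84)&(abs(P[...,0]-541)<25)&(abs(P[...,1]-8)<25); print('peg top',m.sum(),P[m].mean(0) if m.any() else '')
plan((541,55.5,130,90),(541,55.5,72,90))
E
```

```text
clock: 20.8
ee_pos: [539.3, -53.3, 204.2]
tcp_rot: [[0.002, 1.0, 0.001], [1.0, -0.002, -0.0], [-0.0, 0.001, -1.0]]
ft_force: [-0.4, 0.7, -0.0]
width: 53.0
finger_force: 0.0
knob 311 ((393.01568603515625, -119.825439453125), (470.4135437011719, 111.26443481445312), 39.18718719482422) [539.30651321  54.83681473  65.55094035]
peg top 117 [539.50255608   6.57171864  76.70628284]
t 20.85 tcp [538.6 -52.4 203.4] yaw 89.93 F [-0.4  0.2  0.1] w 52.5 ff 0.0 q [-0.22  0.32  1.69  0.    1.13 -0.22]
(541, 55.5, 130) -> [107.8, 2.3, 73.4] [-0.001, -0.001, -0.001]
(541, 55.5, 72) -> [107.8, 2.3, 131.4] [-0.001, -0.001, -0.001]
```

View pics/w7.png

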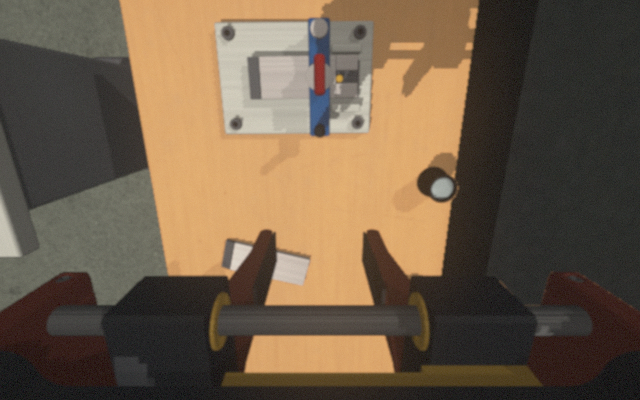

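The strap lies square across the seated blade, with the knob at (320,74) and the peg at (320,130). I go down onto the knob.

```bash
python3 -m crank '[{"xyz":[60,1,0],"rot":[0,0,0]},{"xyz":[108,1,30],"rot":[0,0,0]},{"xyz":[108,1,70],"rot":[0,0,0]},{"xyz":[108,1,105],"rot":[0,0,0]},{"xyz":[108,1,125],"rot":[0,0,0]},{"xyz":[108,1,131],"rot":[0,0,0]},{"xyz":[108,1,131],"rot":[0,0,0]},{"xyz":[108,1,131],"rot":[0,0,0]}]' 0.45
python3 -m crank '[{"xyz":[0,0,0],"rot":[0,0,0]},{"xyz":[0,0,0],"rot":[0,0,0]},{"xyz":[0,0,0],"rot":[0,0,0]},{"xyz":[0,0,0],"rot":[0,0,0]},{"xyz":[0,0,0],"rot":[0,0,0]}]' 0
```

```text
clock: 21.85
ee_pos: [540.7, 55.7, 73.3]
tcp_rot: [[-0.0, 1.0, 0.001], [1.0, 0.0, -0.0], [-0.0, 0.001, -1.0]]
ft_force: [0.0, 0.1, -0.2]
width: 39.2
finger_force: 0.0
clock: 22.48
ee_pos: [540.4, 55.4, 73.3]
tcp_rot: [[-0.0, 1.0, 0.001], [1.0, 0.0, -0.0], [-0.0, 0.001, -1.0]]
ft_force: [-1.8, -0.0, 6.9]
width: 9.8
finger_force: 32.7
```

```bash
python3 -m crank '[{"xyz":[0,0,0],"rot":[0,0,0.12]},{"xyz":[0,0,0],"rot":[0,0,0.24]},{"xyz":[0,0,0],"rot":[0,0,0.36]},{"xyz":[0,0,0],"rot":[0,0,0.48]},{"xyz":[0,0,0],"rot":[0,0,0.6]},{"xyz":[0,0,0],"rot":[0,0,0.72]},{"xyz":[0,0,0],"rot":[0,0,0.84]},{"xyz":[0,0,0],"rot":[0,0,0.96]},{"xyz":[0,0,0],"rot":[0,0,1.08]},{"xyz":[0,0,0],"rot":[0,0,1.15]},{"xyz":[0,0,0],"rot":[0,0,1.15]}]'
python3 -m crank '[{"xyz":[0,0,0],"rot":[0,0,0.08]},{"xyz":[0,0,0],"rot":[0,0,0.16]},{"xyz":[0,0,0],"rot":[0,0,0.24]},{"xyz":[0,0,0],"rot":[0,0,0.28]},{"xyz":[0,0,0],"rot":[0,0,0.28]},{"xyz":[0,0,0],"rot":[0,0,0.28]}]'
python3 -c "
from h import *
plan(); print(bot.read_state()['torque'])"
```

```text
clock: 23.85
ee_pos: [540.5, 55.3, 73.3]
tcp_rot: [[0.913, 0.408, 0.001], [0.408, -0.913, -0.0], [0.001, 0.001, -1.0]]
ft_force: [-1.2, -1.0, 6.1]
width: 10.0
finger_force: 32.8
clock: 24.6
ee_pos: [540.4, 55.3, 73.4]
tcp_rot: [[0.99, 0.142, 0.001], [0.142, -0.99, -0.001], [0.001, 0.001, -1.0]]
ft_force: [-2.0, 0.1, 7.9]
width: 9.9
finger_force: 32.9
t 24.6 tcp [540.4  55.3  73.4] yaw 8.14 F [-2.   0.1  7.9] w 9.9 ff 32.9 q [-0.02  0.5   1.81 -0.    0.84  1.4 ]
[-0.07670345  0.49589971  0.52748728]
```

```bash
python3 -m crank '[{"xyz":[0,0,0],"rot":[0,0,0]},{"xyz":[0,0,0],"rot":[0,0,0]},{"xyz":[0,0,0],"rot":[0,0,0]},{"xyz":[0,0,-20],"rot":[0,0,0]},{"xyz":[0,0,-70],"rot":[0,0,0]},{"xyz":[30,0,-130],"rot":[0,0,0]},{"xyz":[0,0,-170],"rot":[0,0,0]},{"xyz":[0,0,-170],"rot":[0,0,0]}]' 0.23
python3 - <<'E'
from h import *
s=shot('wrist'); c=shot('scene')['color'][200:340,220:400,::-1]; P=cloud(s)
cv2.imwrite('pics/w8.png',np.hstack([s['color'][:300,150:500,::-1],cv2.resize(c,(386,300))]))
hsv=cv2.cvtColor(s['color'],cv2.COLOR_RGB2HSV)
m=((((hsv[...,0]<8)|(hsv[...,0]>172))&(hsv[...,1]>150))&(P[...,2]>55)&(P[...,2]<72)&(np.hypot(P[...,0]-541,P[...,1]-56)<30)); v,u=np.nonzero(m)
if len(u): print('knob',len(u),cv2.minAreaRect(P[m][:,:2].astype(np.float32)))
plan()
E
```

```text
clock: 25.6
ee_pos: [541.1, 55.4, 246.1]
tcp_rot: [[0.99, 0.14, 0.006], [0.14, -0.99, -0.0], [0.006, 0.001, -1.0]]
ft_force: [-1.1, -0.2, 0.0]
width: 20.1
finger_force: 0.0
knob 194 ((541.0692749023438, 54.81782913208008), (31.694766998291016, 7.85447883605957), 8.570615768432617)
t 25.7 tcp [540.   55.5 242.4] yaw 8.06 F [-0.1  0.2  0.3] w 20.3 ff 0.0 q [-0.02  0.28  1.64 -0.    1.22  1.41]
```

View pics/w8.png

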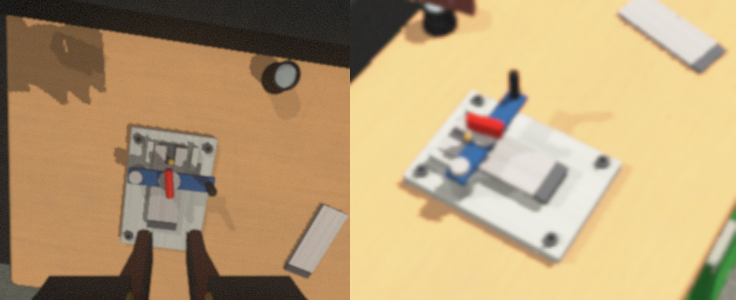

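The strap is square across the blade, the knob wing at (169,183) has turned to about 8.6° from the holder's x axis (about 1.4 rad), and the blade is seated. The gripper is well clear, so I hand in.

```bash
python3 -c "
from workcell import bot
print(bot.finish_job())"
```

```text
the job is handed in; nothing more can be done
None
```

The job is handed in at about 26 s of the 72 s: the notched blade is seated against the pin, the strap is closed over it, the knob is at its stop, and the gripper is clear; the hand-in gave no verdict, and the foot's pressure on the blade was not measured directly.

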